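# Weed out the broken shaker and offer a sound one

## Task

One of the three oak shakers standing in the drilled rail of the sloping pegboard is broken: its head is split open and only half as tall as the others. Draw it out and lay it (do not drop it) inside the low plywood mending tray, then draw out either one of the sound shakers, turn it level with its handle pointing straight away from the robot towards the far side of the table, and finish while still holding it there, raised about 30 cm above the table. Leave the other sound shaker in its hole and the toys on the shelf as they are.

Things in the scene. Friction and masses are not known exactly. Their poses are not given: they have to be found in the camera images.
- shaker_a_head (a point): middle of the head of a sound oak shaker, on its axis, 110 mm from the handle end. Round head 42 mm in diameter, 60 mm tall, on a straight handle 17 mm in diameter, 80 mm long; about 85 g, mostly in the head. z axis: from handle to head; y axis: level at the start. It starts handle down in a hole, leaning 40 to 45 degrees from vertical, head towards the robot.
- shaker_a_end (a point): the free end of the handle of that shaker, on its axis, same axes as the head point; at the start it rests on the bottom of the hole, 50 mm below the mouth.
- shaker_b_head (a point): middle of the head of a sound oak shaker, on its axis, 110 mm from the handle end. Round head 42 mm in diameter, 60 mm tall, on a straight handle 17 mm in diameter, 80 mm long; about 85 g, mostly in the head. z axis: from handle to head; y axis: level at the start. It starts handle down in a hole, leaning 40 to 45 degrees from vertical, head towards the robot.
- shaker_b_end (a point): the free end of the handle of that shaker, on its axis, same axes as the head point; at the start it rests on the bottom of the hole, 50 mm below the mouth.
- shaker_c_head (a point): the broken oak shaker: same handle (17 mm in diameter, 80 mm long), but its head, 42 mm in diameter, is an open cup with a ragged rim, only 30 mm tall plus splinters up to 8 mm (about 50 g). The point is the middle of that head, on the axis, 96 mm from the handle end. Axes and start as for the sound ones; which hole each shaker stands in varies.
- shaker_c_end (a point): the free end of the handle of that shaker, on its axis, same axes as the head point; at the start it rests on the bottom of the hole, 50 mm below the mouth.
- panel: white pegboard panel, 330 mm wide, slid sideways in its tracks and locked (fixed). Axes as the station, origin at table level. Its face slopes 40 degrees, rising away from the robot, from x -60, z 60 mm to x 132, z 221 mm. A 50 mm thick rail on it has three holes at right angles to the face. Pegs and a yellow spinner wheel (100 mm wide) on the upper face reach z = 235 mm.
- hole0 (a point): centre of the mouth of the hole on the panel's -y side; the next follow 95 mm apart along +y. Holes are 20 mm in diameter, 50 mm deep, leaning 40 degrees from vertical towards the robot: a shaker is drawn out up and towards the robot along its own axis. Axes as the panel.
- hole1 (a point): centre of the mouth of the middle hole.
- hole2 (a point): centre of the mouth of the hole on the +y side.
- station: the fixed birch stand that carries the panel: base 380 mm (x) by 400 mm (y), origin at table level, x away from the robot. In front of the panel, towards the robot, is the shelf with the toys: x = -220 to -80 mm, top 30 mm above the table.
- tray: the low mending tray of plywood, fixed, standing left or right of the station: 205 mm (its x) by 165 mm (its y) outside, 30 mm high, walls and floor 6 mm thick, open on top and empty; origin at the centre of its underside. Long side roughly along the robot's x.
- pot: a fixed white ceramic pot of spare pegs, 80 mm in diameter, 75 mm high (pegs to about 95 mm), on the other side of the station; origin at the centre of its underside. Leave alone.
- cube: clear acrylic cube, 50 mm, on the shelf, loose; origin at the centre of its underside. Leave alone.
- chime: steel chime bar on an oak block, 128 mm (y) by 34 mm by 28 mm high, on the shelf, loose; origin at the centre of its underside. Leave alone.
- puck: blue silicone puck with nubs, 66 mm in diameter, 23 mm high, on the shelf, loose; origin at the centre of its underside. Leave alone.
Not all that is in view belongs to the job. What is shaped like the part that bears shaker_b_head but yellow is not meant.

How it is judged:
On the way:
1. the broken shaker lies inside the mending tray, let go, while both sound shakers are still in their holes (x of shaker_c_head in the frame of tray between -0.0975 and 0.0975 m and y of shaker_c_head in the frame of tray between -0.0765 and 0.0765 m and z of each of shaker_c_head, shaker_c_end in the frame of tray below 0.045 m and x of shaker_c_end in the frame of tray between -0.0975 and 0.0975 m and y of shaker_c_end in the frame of tray between -0.0765 and 0.0765 m and linear speed of shaker_c below 0.03 m/s and contact force between shaker_c and the fingers below 0.05 N and distance of each of shaker_a_head, shaker_a_end, shaker_b_head, shaker_b_end from where it was at the start of the episode below 0.012 m), for 0.2 s.
At the end, for the whole second after the job is handed in: Broken shaker lies released inside the tray. One sound shaker is held still by the fingers, touching nothing else: level within 17 deg, handle away from the robot within 28 deg of the station's x, head over 26 cm and handle end over 22 cm up. The other sound one is within 12 mm of its start (x of shaker_c_head in the frame of tray between -0.0975 and 0.0975 m and y of shaker_c_head in the frame of tray between -0.0765 and 0.0765 m and z of each of shaker_c_head, shaker_c_end in the frame of tray below 0.045 m and x of shaker_c_end in the frame of tray between -0.0975 and 0.0975 m and y of shaker_c_end in the frame of tray between -0.0765 and 0.0765 m and linear speed of shaker_c below 0.03 m/s and contact force between shaker_c and the fingers below 0.05 N and ((height (world z) of shaker_a_head above 0.26 m and height (world z) of shaker_a_end above 0.22 m and angle between shaker_a_head's own z axis and vertical between 1.271 and 1.871 rad and angle between the z axis of shaker_a_head and the x axis of station, either way round below 0.5 rad and ((world x of shaker_a_head below 0.2 m and world x of shaker_a_end above 0.2 m) or (world x of shaker_a_head below 0.29 m and world x of shaker_a_end above 0.29 m) or (world x of shaker_a_head below 0.38 m and world x of shaker_a_end above 0.38 m) or (world x of shaker_a_head below 0.47 m and world x of shaker_a_end above 0.47 m) or (world x of shaker_a_head below 0.56 m and world x of shaker_a_end above 0.56 m) or (world x of shaker_a_head below 0.65 m and world x of shaker_a_end above 0.65 m) or (world x of shaker_a_head below 0.74 m and world x of shaker_a_end above 0.74 m) or (world x of shaker_a_head below 0.83 m and world x of shaker_a_end above 0.83 m) or (world x of shaker_a_head below 0.92 m and world x of shaker_a_end above 0.92 m)) and contact force between shaker_a and the fingers above 1 N and contact force between shaker_a and station below 0.05 N and contact force between shaker_a and panel below 0.05 N and contact force between shaker_a and tray below 0.05 N and linear speed of shaker_a below 0.03 m/s and distance of each of shaker_b_head, shaker_b_end from where it was at the start of the episode below 0.012 m) or (height (world z) of shaker_b_head above 0.26 m and height (world z) of shaker_b_end above 0.22 m and angle between shaker_b_head's own z axis and vertical between 1.271 and 1.871 rad and angle between the z axis of shaker_b_head and the x axis of station, either way round below 0.5 rad and ((world x of shaker_b_head below 0.2 m and world x of shaker_b_end above 0.2 m) or (world x of shaker_b_head below 0.29 m and world x of shaker_b_end above 0.29 m) or (world x of shaker_b_head below 0.38 m and world x of shaker_b_end above 0.38 m) or (world x of shaker_b_head below 0.47 m and world x of shaker_b_end above 0.47 m) or (world x of shaker_b_head below 0.56 m and world x of shaker_b_end above 0.56 m) or (world x of shaker_b_head below 0.65 m and world x of shaker_b_end above 0.65 m) or (world x of shaker_b_head below 0.74 m and world x of shaker_b_end above 0.74 m) or (world x of shaker_b_head below 0.83 m and world x of shaker_b_end above 0.83 m) or (world x of shaker_b_head below 0.92 m and world x of shaker_b_end above 0.92 m)) and contact force between shaker_b and the fingers above 1 N and contact force between shaker_b and station below 0.05 N and contact force between shaker_b and panel below 0.05 N and contact force between shaker_b and tray below 0.05 N and linear speed of shaker_b below 0.03 m/s and distance of each of shaker_a_head, shaker_a_end from where it was at the start of the episode below 0.012 m))); the arm keeps its last pose, push and grip.
It fails at once if a shaker is dropped (falls free of the fingers faster than 1 m/s, some 50 mm of fall) ((contact force between shaker_a and the fingers below 0.05 N and linear speed of shaker_a above 1 m/s) or (contact force between shaker_b and the fingers below 0.05 N and linear speed of shaker_b above 1 m/s) or (contact force between shaker_c and the fingers below 0.05 N and linear speed of shaker_c above 1 m/s)).
It fails at once if a toy on the shelf is shifted by more than 20 mm (distance of any of cube, chime, puck from where it was at the start of the episode above 0.02 m).
It also fails if it takes over 58 s, if anything falls off the work surface, if the arm or the gripper's body presses on something with over 40 N, if the wrist force passes 120 N, or if a joint passes its speed limit or range.

## Robot

A 6-joint arm with a two-finger parallel gripper is mounted at the origin on the work surface. World frame = base frame: x ahead of the robot, y to its left, z up, the work surface at z = 0. Lengths are in m, angles in rad, forces in N, time in s.
With the tool pointing down it reaches from about 0.35 to 1 m from the base axis. Payload 7.1 kg.
Tool frame: the origin (TCP) lies midway between the tips of the shut fingers; the grasp point (between the pads) lies 19 mm behind it; z points along the fingers, y is the line along which they close (so a half turn about z gives the same grasp; the last joint's range is limited). The gripper opens to 85 mm and grips with 20 to 120 N. Pads are 22 mm wide; open, the fingers measure 114 mm over their backs; the gripper's body (76 mm by 85 mm) begins 54 mm behind the grasp point. The pads swing forward as they close: fully open they stand 13 mm farther back than shut.
Start: joints at [-1.275, 0.423, 1.63, -0, 1.089, -0.019], TCP at [0.194, -0.594, 0.231] pointing down, gripper open.
Joint ranges: [-3, 3], [-0.9, 2.11], [0.09, 2.58], [-1.31, 4.45], [0.11, 2.69], [-2.54, 2.54]. Speed limits (rad/s): [2.39, 2.39, 3.01, 3.14, 3.14, 3.14].

## Interface

Orientations are given as a unit quaternion [x, y, z, w].
In Python, from rig import arm, read_camera, camera_info gives the robot as it stands. The module is installed in compiled form; this text tells all that it offers.
- The arm moves only by the shell command python3 -m crank 'ROWS' [FORCE]. ROWS is JSON, a list of rows, each an object of numbers: "x", "y", "z": the shift along the tool's x, y, z each as a share of 0.25 m, from -1 to 1; "wx", "wy", "wz": the turn, a rotation vector about the tool's x, y, z each as a share of 120 degrees, from -1 to 1; "jaw": the closure, from 0 (fully open) to 1 (shut). A call has 1 to 8 rows; each row shifts and turns the commanded pose from where the row before left it, along the tool's axes as they then stand; what a row does not reach is not made up. A row lasts 1/8 s, in which the tool goes at most 62.5 mm and 10.7 degrees, less where a joint would pass 70% of its speed; a pose out of reach is approached as far as the arm can. A call with a number of a shift or a turn outside -1 to 1 is refused whole. A call with a gripper value outside its range is refused whole. The fingers move at their own pace and stop on an object; FORCE is the grip in N (left out, the last holds). Time passes only in rows, so rows that do not move let the fingers close. It gives the time, the measured TCP pose, the force, the opening and the grip force at its end, in the units of the state.
- arm.sense(): the state, without advancing time (a new reading comes with each control period).
- read_camera(name): name is "scene" or "side" or "wrist"; returns the picture (400x640x3 uint8, red, green, blue); there is no depth.
- camera_info(name): a dict with "intrinsics" (3x3 intrinsics, pixels), "distortion" ([k1, k2, p1, p2, k3] as OpenCV has them; the pictures are not rectified), "rvec" (rotation vector, rad) and "tvec" (3), from world to camera coordinates, as OpenCV has them. Camera axes: x right, y down, z forward; pixel columns grow to the right and rows downward; lengths in m; the calibration is good to about 2 mm. A picture is of the moment at which its call begins: read the wrist's pose just before it. camera_info takes no time and is no camera call; for the wrist camera it gives the pose at the moment of the call.
- arm.hand_in(): hands the job in; it is judged then, once.
The state is a dict: "time_s": time; "qpos": joint angles; "qd": joint speeds; "joint_efforts": joint torques, N m; "tool_pos": TCP position; "ee_rot": TCP orientation; "contact_force": force on the tool from outside, world axes, zero at the start; "wrist_torque": the same for the moment, N m; "gripper_width": finger opening in m; "grasp_force": force on a finger pad.
Only numpy, scipy, OpenCV 4.12 (cv2) and the standard library are available. Lean on these libraries where they do the work, as an engineer would, in place of code of your own. Each camera call takes 0.05 s, during which the arm holds its last target. There are 200 camera calls.

## Working session

There is one attempt and no reset: what is moved stays moved. The work goes in short steps, Python scripts to look and compute and a shell command to move; the robot and the scene stay as the last step left them, time stands still between calls to the robot, and variables do not carry over. Pictures are saved under pics/ and viewed, at most 10 in all, crops included, and the job is handed in when it is done.

```bash
mkdir -p pics; python3 - <<'E'
from rig import arm, read_camera, camera_info
import cv2,numpy as np
for n in ["scene","side"]:
    im=read_camera(n); cv2.imwrite(f"pics/{n}0.png",im[:,:,::-1])
    c=camera_info(n); R=cv2.Rodrigues(np.array(c["rvec"]))[0]
    print(n,c["intrinsics"],c["distortion"],(-R.T@np.array(c["tvec"]).ravel()).round(3),R[2].round(2))
s=arm.sense();print(s["ee_rot"],s["tool_pos"],s["time_s"])
E
```

```text
scene [[510.95117727   0.         326.93805612]
 [  0.         510.95117727 197.84892443]
 [  0.           0.           1.        ]] [0.04255629 0.         0.         0.         0.        ] [ 1.318 -0.458  1.029] [-0.6   0.38 -0.71]
side [[380.71465154   0.         315.5536289 ]
 [  0.         380.71465154 204.91700432]
 [  0.           0.           1.        ]] [-0.01961355  0.          0.          0.          0.        ] [0.164 0.708 0.892] [ 0.38 -0.64 -0.67]
[ 9.87640586e-01  1.56734057e-01 -8.98511355e-05 -7.07474301e-04] [ 0.19338565 -0.59379713  0.23060011] 0.1
```

View pics/scene0.png

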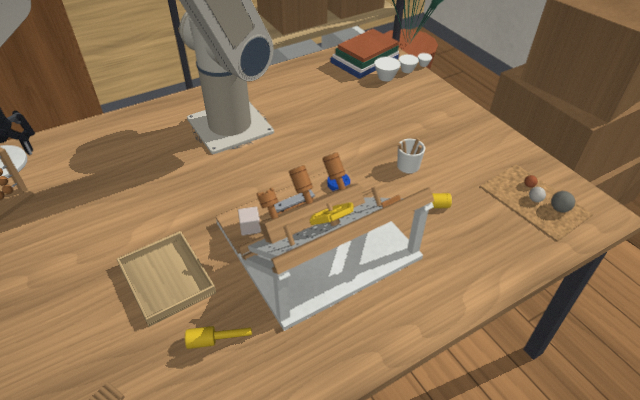

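View pics/side0.png

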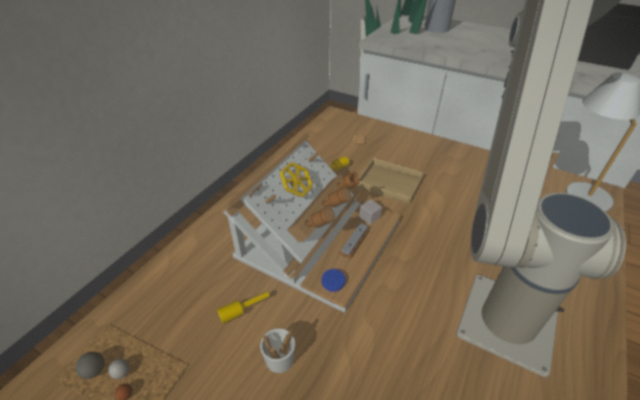

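The scene view shows three oak shakers, with heads near (268,200), (302,178) and (334,163). The tray is at (165,275) on the -y side and the pot at (410,155). The yellow shakers at (215,337) and (440,200) are distractors. The left one at (268,200) looks shorter, so it's probably the broken one. I'll confirm with an enlarged crop.

```bash
python3 - <<'E'
import cv2,numpy as np
a=cv2.imread("pics/scene0.png")[140:265,210:410]; b=cv2.imread("pics/side0.png")[160:285,240:440]
f=lambda m:cv2.resize(m,None,fx=4,fy=4,interpolation=cv2.INTER_CUBIC)
A=f(a)
B=cv2.resize(b,None,fx=4,fy=4,interpolation=cv2.INTER_CUBIC)
cv2.imwrite("pics/cropA.png",A);cv2.imwrite("pics/cropB.png",B)
E
```

```text
(no output)
```

View pics/cropA.png

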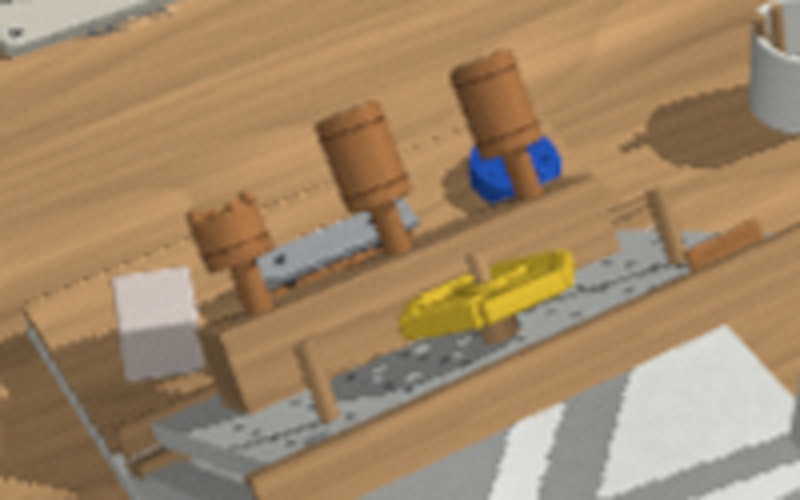

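View pics/cropB.png

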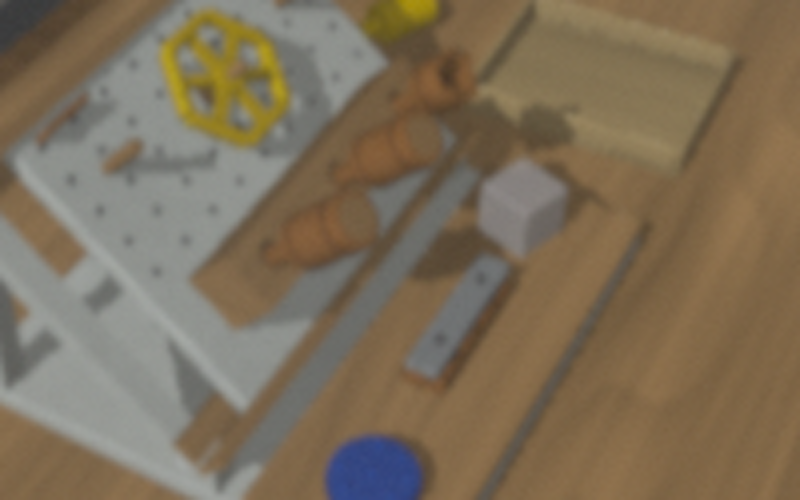

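Naming the candidates, in scene pixels:
- (268,200), at hole0 on the -y side, has a short ragged open cup. It's the broken one (shaker_c).
- (302,178) and (334,163) have full heads, so they are sound.
- The yellow shakers are not meant.

The crop confirms this. Next I'll triangulate.

```bash
cat > h.py <<'E'
from rig import arm, read_camera, camera_info
import cv2,numpy as np
from scipy.spatial.transform import Rotation as Ro
def cam(n):
    c=camera_info(n); return np.array(c["intrinsics"]),np.array(c["distortion"]),cv2.Rodrigues(np.array(c["rvec"]))[0],np.array(c["tvec"]).ravel()
def ray(C,p):
    K,D,R,t=C; u=cv2.undistortPoints(np.array([[p]],float),K,D).ravel()
    d=R.T@np.r_[u,1]; return -R.T@t,d/np.linalg.norm(d)
def onz(C,p,z): o,d=ray(C,p); return o+d*(z-o[2])/d[2]
def tri(r1,r2):
    A=np.stack([r1[1],-r2[1]],1); s=np.linalg.lstsq(A,r2[0]-r1[0],rcond=None)[0]
    a=r1[0]+s[0]*r1[1]; b=r2[0]+s[1]*r2[1]; return (a+b)/2,np.linalg.norm(a-b)
def proj(C,P): K,D,R,t=C; return cv2.projectPoints(np.array(P,float).reshape(-1,3),cv2.Rodrigues(R)[0],t,K,D)[0].reshape(-1,2)
E
python3 - <<'E'
from h import *
np.set_printoptions(precision=4,suppress=True)
S,T=cam("scene"),cam("side")
fs=lambda p:(p[0]/4+210-.4,p[1]/4+140-.4); ft=lambda p:(p[0]/4+240-.4,p[1]/4+160-.4)
d={"1top":((351,114),(418,137)),"1bot":((382,195),(363,163)),"1rail":((399,250),(340,175)),
"2top":((483,65),(352,212)),"2bot":((510,143),(300,243)),"2rail":((528,192),(270,252)),
"0rim":((228,212),(457,77)),"0bot":((238,258),(422,93)),"0rail":((258,305),(398,102))}
for k,(a,b) in d.items(): print(k,*tri(ray(S,fs(a)),ray(T,ft(b))))
print("tray");
for p in [(119,262),(181,235),(214,290),(150,318)]: print(onz(S,p,.03))
for p in [(535,0),(738,50),(682,165),(480,95)]: print(onz(T,ft(p),.03))
print("shelf front corners", onz(S,fs((28,305)),.03), onz(T,ft((643,225)),.03),onz(T,(347,310),.03))
print("pot",onz(S,(410,148),.075),onz(T,(278,340),.075))
E
```

```text
1top [ 0.5017 -0.0216  0.2058] 0.00012162532521206498
1bot [ 0.5402 -0.0198  0.1673] 0.005472150004713069
1rail [ 0.5625 -0.0231  0.1421] 0.001820385965197244
2top [0.5043 0.0697 0.2074] 0.0019550693549174763
2bot [0.5387 0.0728 0.166 ] 0.00450608232783759
2rail [0.5632 0.0717 0.1443] 0.0052450906272753315
0rim [ 0.5187 -0.1164  0.1859] 0.003894594342768354
0bot [ 0.5413 -0.1172  0.1639] 0.007504682549436287
0rail [ 0.563  -0.118   0.1448] 0.00455267745062592
tray
[ 0.4063 -0.4664  0.03  ]
[ 0.4004 -0.3093  0.03  ]
[ 0.6003 -0.3036  0.03  ]
[ 0.5963 -0.4522  0.03  ]
[ 0.5835 -0.4466  0.03  ]
[ 0.3877 -0.4684  0.03  ]
[ 0.3771 -0.2886  0.03  ]
[ 0.5666 -0.2878  0.03  ]
shelf front corners [ 0.3846 -0.2057  0.03  ] [ 0.3792 -0.2023  0.03  ] [0.3709 0.1984 0.03  ]
pot [0.4633 0.3752 0.075 ] [0.4614 0.3754 0.075 ]
```

The positions hold up: mouths are at z≈0.143, 95 mm apart in y, with lean about 45°, and the tray is centred near (0.49,-0.378). My plan is to grip heads with the tool vertical and the fingers closing along y, draw out along the axis, then tilt the tool about 35–40° to bring the shaker level.

```bash
python3 -m crank '[{"wz":0.075,"z":-0.16,"jaw":0},{"wz":0.075,"z":-0.16,"jaw":0},{"x":0.14,"y":-0.2},{"x":0.14,"y":-0.2},{"x":0.14,"y":-0.2},{"x":0.14,"y":-0.2},{"x":0.14,"y":-0.2},{"x":0.14,"y":-0.2}]' 30; python3 -m crank '[{"x":0.14,"y":-0.2},{"x":0.14,"y":-0.2},{"x":0,"y":0}]'; python3 - <<'E'
from h import *
s=arm.sense(); print(s["qpos"],s["tool_pos"],Ro.from_quat(s["ee_rot"]).as_matrix().round(3),s["time_s"])
cv2.imwrite("pics/w1.png",read_camera("wrist")[:,:,::-1])
C=cam("wrist"); P=[(.531,-.117,.175),(.5187,-.1164,.1859),(.49,-.378,.03)]
print(proj(C,P), -C[2].T@C[3])
E
```

```text
[-1.27501774e+00  4.23791326e-01  1.63063017e+00  1.94294468e-05
  1.08859737e+00 -1.89964495e-02] [ 0.19338565 -0.59379713  0.23060011] [[ 0.951  0.31  -0.   ]
 [ 0.31  -0.951  0.001]
 [ 0.    -0.001 -1.   ]] 0.1
[[2593.0446498  3086.66330898]
 [3554.99435886 4121.99663418]
 [ 187.97300594 -206.14554194]] [ 0.25963852 -0.57173218  0.37420928]validation failed for argument at $[0]...
validation failed for argument at $[0]...
```

View pics/w1.png

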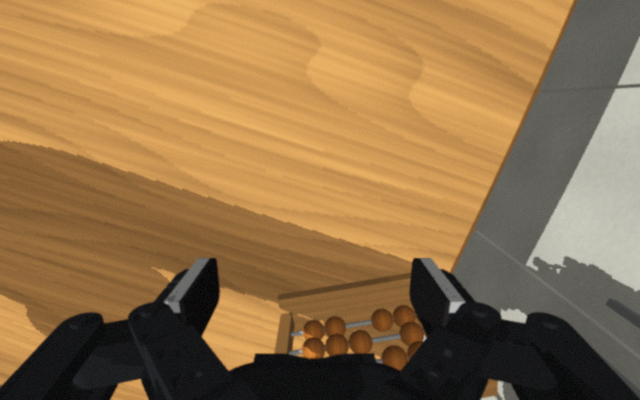

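The call was refused and nothing moved; the wrist picture just shows the table, and the fingers near (200,290) and (430,290). Rows probably need every key, so I'll retry with all of them.

```bash
python3 -m crank '[{"x":0,"y":0,"z":-0.16,"wx":0,"wy":0,"wz":0.075,"jaw":0},{"x":0,"y":0,"z":-0.16,"wx":0,"wy":0,"wz":0.075,"jaw":0},{"x":0.14,"y":-0.2,"z":0,"wx":0,"wy":0,"wz":0,"jaw":0},{"x":0.14,"y":-0.2,"z":0,"wx":0,"wy":0,"wz":0,"jaw":0},{"x":0.14,"y":-0.2,"z":0,"wx":0,"wy":0,"wz":0,"jaw":0},{"x":0.14,"y":-0.2,"z":0,"wx":0,"wy":0,"wz":0,"jaw":0},{"x":0.14,"y":-0.2,"z":0,"wx":0,"wy":0,"wz":0,"jaw":0},{"x":0.14,"y":-0.2,"z":0,"wx":0,"wy":0,"wz":0,"jaw":0}]' 30
```

```text
time_s: 1.15
tool_pos: [0.4041, -0.2923, 0.3113]
ee_rot: [1.0, 0.0, 0.0, 0.0]
contact_force: [1.1, -1.5, 0.5]
gripper_width: 0.0856
grasp_force: 0.0
```

```bash
python3 -m crank '[{"x":0.09,"y":-0.175,"z":0,"wx":0,"wy":0,"wz":0,"jaw":0},{"x":0.09,"y":-0.175,"z":0,"wx":0,"wy":0,"wz":0,"jaw":0},{"x":0.09,"y":-0.175,"z":0,"wx":0,"wy":0,"wz":0,"jaw":0},{"x":0.09,"y":-0.175,"z":0,"wx":0,"wy":0,"wz":0,"jaw":0},{"x":0,"y":0,"z":0,"wx":0,"wy":0,"wz":0,"jaw":0}]'; python3 - <<'E'
from h import *
s=arm.sense(); print(s["qpos"].round(3) if hasattr(s["qpos"],"round") else s["qpos"],s["tool_pos"])
C=cam("wrist"); im=read_camera("wrist")[:,:,::-1].copy()
cv2.imwrite("pics/w2.png",im)
P=[(.531,-.117,.175),(.5187,-.1164,.1859),(.563,-.118,.145),(.5017,-.0216,.2058)]
print(proj(C,P), -C[2].T@C[3])
E
```

```text
time_s: 1.78
tool_pos: [0.4941, -0.1165, 0.3111]
ee_rot: [1.0, 0.002, -0.0, -0.0]
contact_force: [0.0, 0.5, 0.9]
gripper_width: 0.0855
grasp_force: 0.0
[-2.550e-01  1.580e-01  1.803e+00  1.000e-03  1.180e+00  1.311e+00] [ 0.49414303 -0.11651235  0.31110497]
[[315.66767488 150.43072308]
 [314.87722269 166.85069896]
 [316.91053827 111.57454638]
 [194.93128475 191.83386283]] [ 0.56379038 -0.11573768  0.45460664]
```

View pics/w2.png

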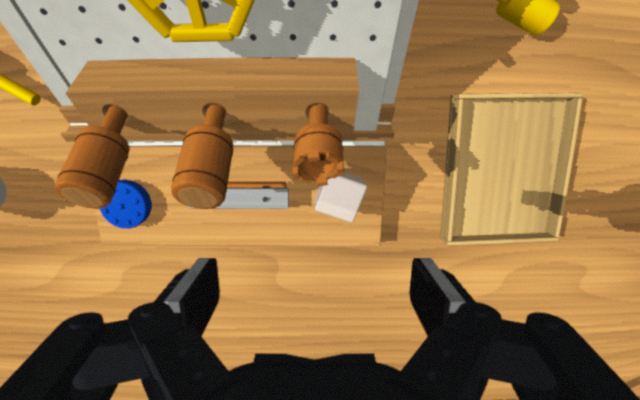

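The wrist view shows the broken head near (318,150), and the prediction was (316,150), so it agrees to about 2 mm. The sound heads are at (95,170) and (203,170), and the tray corners at (455,95), (582,96), (563,243) and (446,243). Now I'll descend and grip.

```bash
python3 - <<'E'
from h import *
C=cam("wrist")
for p in [(455,95),(582,96),(563,243),(446,243)]: print(onz(C,p,.03).round(4))
print("axis sh2 top",onz(C,(85,190),.2074).round(4),"sh1 top",onz(C,(203,192),.2058).round(4))
E
python3 -m crank '[{"x":0.05,"y":0.008,"z":0.1,"wx":0,"wy":0,"wz":0,"jaw":0},{"x":0.05,"y":0,"z":0.1,"wx":0,"wy":0,"wz":0,"jaw":0},{"x":0.048,"y":0,"z":0.1,"wx":0,"wy":0,"wz":0,"jaw":0},{"x":0,"y":0,"z":0.1,"wx":0,"wy":0,"wz":0,"jaw":0},{"x":0,"y":0,"z":0.1,"wx":0,"wy":0,"wz":0,"jaw":0},{"x":0,"y":0,"z":0.08,"wx":0,"wy":0,"wz":0,"jaw":0},{"x":0,"y":0,"z":0.044,"wx":0,"wy":0,"wz":0,"jaw":0},{"x":0,"y":0,"z":0,"wx":0,"wy":0,"wz":0,"jaw":0}]'
python3 -m crank '[{"x":0,"y":0,"z":0,"wx":0,"wy":0,"wz":0,"jaw":0.3},{"x":0,"y":0,"z":0,"wx":0,"wy":0,"wz":0,"jaw":0.5},{"x":0,"y":0,"z":0,"wx":0,"wy":0,"wz":0,"jaw":0.8},{"x":0,"y":0,"z":0,"wx":0,"wy":0,"wz":0,"jaw":0.8},{"x":0,"y":0,"z":0,"wx":0,"wy":0,"wz":0,"jaw":0.8},{"x":0,"y":0,"z":0,"wx":0,"wy":0,"wz":0,"jaw":0.8}]' 30
```

```text
[ 0.5842 -0.2934  0.03  ]
[ 0.588  -0.4626  0.03  ]
[ 0.384 -0.48   0.03 ]
[ 0.3845 -0.3047  0.03  ]
axis sh2 top [0.5027 0.0663 0.2074] sh1 top [ 0.501  -0.0295  0.2058]
time_s: 2.82
tool_pos: [0.5296, -0.1216, 0.1548]
ee_rot: [1.0, -0.0, -0.001, -0.0]
contact_force: [-0.4, 0.0, 0.6]
gripper_width: 0.0853
grasp_force: 0.0
time_s: 3.58
tool_pos: [0.5305, -0.1209, 0.1559]
ee_rot: [1.0, 0.0, 0.0, 0.0]
contact_force: [-1.9, 2.5, 6.5]
gripper_width: 0.0417
grasp_force: 30.1
```

```bash
python3 -m crank '[{"x":-0.03,"y":0,"z":-0.032,"wx":0,"wy":0,"wz":0,"jaw":0.8},{"x":-0.04,"y":0,"z":-0.042,"wx":0,"wy":0,"wz":0,"jaw":0.8},{"x":-0.05,"y":0,"z":-0.052,"wx":0,"wy":0,"wz":0,"jaw":0.8},{"x":-0.05,"y":0,"z":-0.052,"wx":0,"wy":0,"wz":0,"jaw":0.8},{"x":-0.05,"y":0,"z":-0.052,"wx":0,"wy":0,"wz":0,"jaw":0.8},{"x":0,"y":0,"z":-0.1,"wx":0,"wy":0,"wz":0,"jaw":0.8},{"x":0,"y":0,"z":-0.1,"wx":0,"wy":0,"wz":0,"jaw":0.8},{"x":0,"y":0,"z":0,"wx":0,"wy":0,"wz":0,"jaw":0.8}]' 30
python3 - <<'E'
from h import *
a=read_camera("scene");b=read_camera("side")
f=lambda m:cv2.resize(m[:,:,::-1],None,fx=2.67,fy=2.67,interpolation=cv2.INTER_CUBIC)
cv2.imwrite("pics/c3.png",np.vstack([f(a[100:210,150:450]),f(b[130:240,200:500])]))
E
```

```text
time_s: 4.58
tool_pos: [0.4757, -0.1214, 0.2649]
ee_rot: [1.0, 0.0, 0.002, 0.001]
contact_force: [0.1, -0.8, -0.5]
gripper_width: 0.0417
grasp_force: 30.5
```

View pics/c3.png

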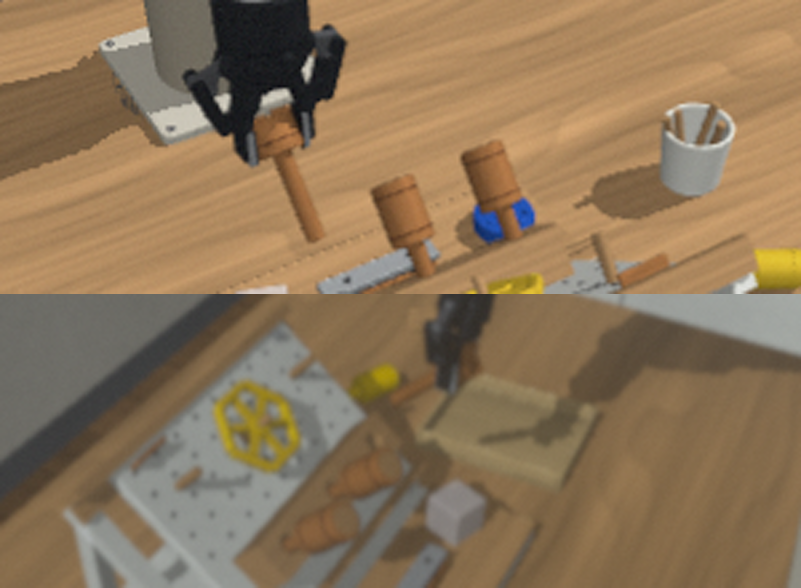

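Broken shaker is drawn out and held by its head, with its handle end near (317,238) in the crop. Both sound shakers are in place. Next I'll move over the tray while tilting it level.

```bash
python3 - <<'E'
from h import *
e,_=tri(ray(cam("scene"),(317/2.67+150,238/2.67+100)),ray(cam("side"),(395/2.67+200,102/2.67+130))); print(e,_)
h=arm.sense()["tool_pos"]; d=np.array(h)+[0,0,.021]-e; print(d,np.linalg.norm(d),np.degrees(np.arctan2(-d[0],d[2])))
E
python3 -m crank '[{"x":0,"y":0.21,"z":0,"wx":0,"wy":0.073,"wz":0,"jaw":0.8},{"x":0,"y":0.21,"z":0,"wx":0,"wy":0.073,"wz":0,"jaw":0.8},{"x":0,"y":0.21,"z":0,"wx":0,"wy":0.073,"wz":0,"jaw":0.8},{"x":0,"y":0.21,"z":0,"wx":0,"wy":0.073,"wz":0,"jaw":0.8},{"x":0,"y":0.21,"z":0,"wx":0,"wy":0,"wz":0,"jaw":0.8},{"x":0,"y":0,"z":0,"wx":0,"wy":0,"wz":0,"jaw":0.8}]' 30
python3 - <<'E'
from h import *
a=read_camera("scene");b=read_camera("side")
f=lambda m:cv2.resize(m[:,:,::-1],None,fx=2.67,fy=2.67,interpolation=cv2.INTER_CUBIC)
cv2.imwrite("pics/c4.png",np.vstack([f(a[165:275,100:400]),f(b[90:200,250:550])]))
print(arm.sense()["qpos"])
E
```

```text
[ 0.54050213 -0.11890501  0.2160039 ] 0.002060955803188156
[-0.06597777 -0.00210798  0.06764223] 0.0945144450682315 44.28632056583043
time_s: 5.42
tool_pos: [0.477, -0.3575, 0.2591]
ee_rot: [0.964, 0.001, 0.265, -0.008]
contact_force: [0.3, 0.2, -1.5]
gripper_width: 0.0418
grasp_force: 30.7
[-0.86280572  0.23550322  1.94766269  0.65331075  0.71700272  0.25499662]
```

View pics/c4.png

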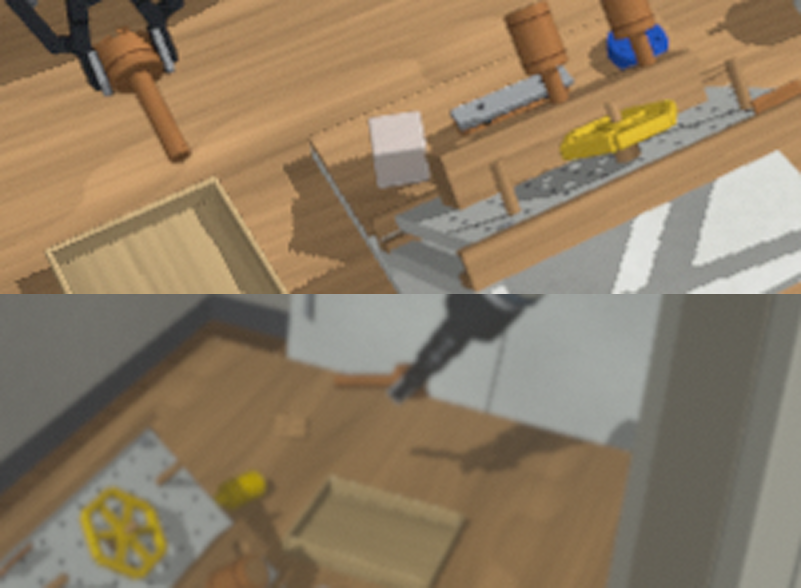

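```bash
python3 -m crank '[{"x":-0.075,"y":0.02,"z":0.11,"wx":0,"wy":0,"wz":0,"jaw":0.8},{"x":-0.075,"y":0.02,"z":0.11,"wx":0,"wy":0,"wz":0,"jaw":0.8},{"x":-0.075,"y":0.02,"z":0.11,"wx":0,"wy":0,"wz":0,"jaw":0.8},{"x":-0.075,"y":0.02,"z":0.11,"wx":0,"wy":0,"wz":0,"jaw":0.8},{"x":-0.075,"y":0.02,"z":0.11,"wx":0,"wy":0,"wz":0,"jaw":0.8},{"x":-0.075,"y":0.02,"z":0.11,"wx":0,"wy":0,"wz":0,"jaw":0.8},{"x":0,"y":0,"z":0,"wx":0,"wy":0,"wz":0,"jaw":0.8}]' 30
python3 - <<'E'
from h import *
s=arm.sense();R=Ro.from_quat(s["ee_rot"]);print(s["qpos"])
print(R.as_matrix().round(3), (R.inv().apply(np.array([.460,-.387,.022])-s["tool_pos"])/.25).round(3))
E
```

```text
time_s: 6.4
tool_pos: [0.4648, -0.3787, 0.0583]
ee_rot: [0.965, 0.003, 0.263, -0.011]
contact_force: [-0.4, 0.6, -0.9]
gripper_width: 0.0414
grasp_force: 30.8
[-0.91448328  0.60380116  2.01292469  1.16607165  0.46977849 -0.39989133]
[[ 0.861  0.011  0.508]
 [-0.001 -1.     0.022]
 [ 0.508 -0.019 -0.861]] [-0.09   0.036  0.115]
```

```bash
python3 -m crank '[{"x":-0.025,"y":0.012,"z":0.033,"wx":0,"wy":0,"wz":0,"jaw":0.8},{"x":-0.025,"y":0.012,"z":0.033,"wx":0,"wy":0,"wz":0,"jaw":0.8},{"x":-0.02,"y":0.012,"z":0.026,"wx":0,"wy":0,"wz":0,"jaw":0.8},{"x":0,"y":0,"z":0,"wx":0,"wy":0,"wz":0,"jaw":0.8}]' 30
python3 -m crank '[{"x":-0.01,"y":0,"z":0.012,"wx":0,"wy":0,"wz":0,"jaw":0.8},{"x":0,"y":0,"z":0,"wx":0,"wy":0,"wz":0,"jaw":0.8}]' 30
python3 - <<'E'
from h import *
a=read_camera("scene");b=read_camera("side")
f=lambda m:cv2.resize(m[:,:,::-1],None,fx=2.67,fy=2.67,interpolation=cv2.INTER_CUBIC)
cv2.imwrite("pics/c5.png",np.vstack([f(a[215:325,50:350]),f(b[120:230,250:550])]))
E
```

```text
time_s: 6.9
tool_pos: [0.4629, -0.3899, 0.0324]
ee_rot: [0.964, 0.003, 0.265, -0.008]
contact_force: [0.6, 1.3, 0.1]
gripper_width: 0.0418
grasp_force: 30.8
time_s: 7.15
tool_pos: [0.4621, -0.3899, 0.0282]
ee_rot: [0.964, 0.003, 0.265, -0.008]
contact_force: [-1.1, 0.6, -1.2]
gripper_width: 0.042
grasp_force: 30.8
```

View pics/c5.png

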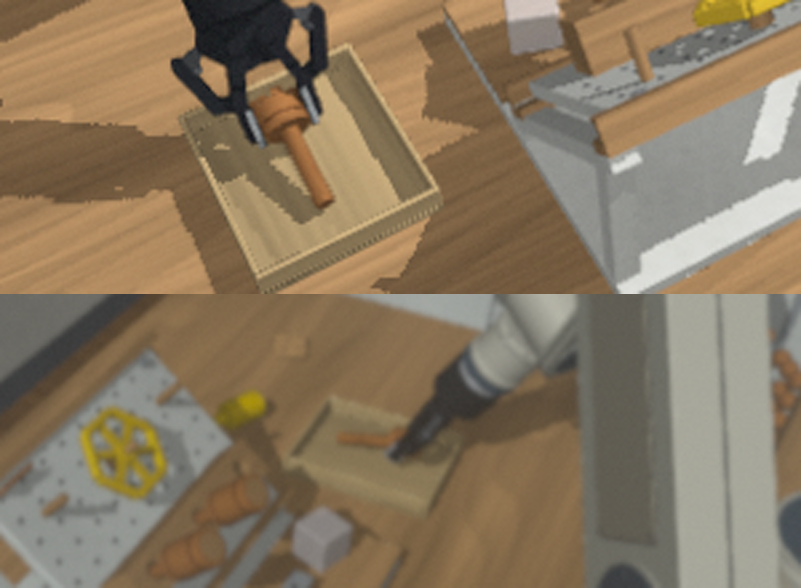

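The shaker sits inside the tray, within the walls in both views and near floor level, with its end at (325,200) in the crop. I'll lower the last 8 mm and release.

```bash
python3 -m crank '[{"x":-0.01,"y":0,"z":0.017,"wx":0,"wy":0,"wz":0,"jaw":0.8},{"x":-0.008,"y":0,"z":0.014,"wx":0,"wy":0,"wz":0,"jaw":0.8},{"x":0,"y":0,"z":0,"wx":0,"wy":0,"wz":0,"jaw":0.8}]' 30
python3 -m crank '[{"x":0,"y":0,"z":0,"wx":0,"wy":0,"wz":0,"jaw":0.46},{"x":0,"y":0,"z":0,"wx":0,"wy":0,"wz":0,"jaw":0.4},{"x":0,"y":0,"z":0,"wx":0,"wy":0,"wz":0,"jaw":0.3},{"x":0,"y":0,"z":0,"wx":0,"wy":0,"wz":0,"jaw":0.1},{"x":0,"y":0,"z":0,"wx":0,"wy":0,"wz":0,"jaw":0},{"x":0,"y":0,"z":0,"wx":0,"wy":0,"wz":0,"jaw":0},{"x":0,"y":0,"z":0,"wx":0,"wy":0,"wz":0,"jaw":0}]' 30
```

```text
time_s: 7.62
tool_pos: [0.4623, -0.39, 0.019]
ee_rot: [0.964, 0.003, 0.265, -0.008]
contact_force: [0.7, -0.3, 1.9]
gripper_width: 0.0417
grasp_force: 30.3
time_s: 8.5
tool_pos: [0.4622, -0.39, 0.0192]
ee_rot: [0.964, 0.003, 0.265, -0.008]
contact_force: [0.6, -0.7, 0.1]
gripper_width: 0.0854
grasp_force: 0.0
```

```bash
python3 -m crank '[{"x":0,"y":0,"z":-0.1,"wx":0,"wy":0,"wz":0,"jaw":0},{"x":0,"y":0,"z":-0.2,"wx":0,"wy":0,"wz":0,"jaw":0},{"x":0,"y":0,"z":-0.2,"wx":0,"wy":0,"wz":0,"jaw":0},{"x":0.08,"y":0,"z":-0.13,"wx":0,"wy":-0.085,"wz":0,"jaw":0},{"x":0.08,"y":0,"z":-0.13,"wx":0,"wy":-0.085,"wz":0,"jaw":0},{"x":0.08,"y":0,"z":-0.13,"wx":0,"wy":-0.085,"wz":0,"jaw":0},{"x":0,"y":0,"z":0,"wx":0,"wy":0,"wz":0,"jaw":0}]' 30
python3 - <<'E'
from h import *
s=arm.sense();print(s["qpos"],Ro.from_quat(s["ee_rot"]).as_rotvec())
for n in ["scene","side"]:
    C=cam(n);im=read_camera(n);cv2.imwrite(f"pics/{n}6.png",im[:,:,::-1])
    hsv=cv2.cvtColor(im,cv2.COLOR_RGB2HSV)
    m=cv2.inRange(hsv,(4,130,70),(14,255,255))
    poly=proj(C,[(.584,-.30,.03),(.586,-.46,.03),(.385,-.475,.03),(.385,-.305,.03)]).astype(np.int32)
    k=np.zeros_like(m);cv2.fillPoly(k,[poly],255);m&=k
    cs=cv2.findContours(m,cv2.RETR_EXTERNAL,cv2.CHAIN_APPROX_NONE)[0]
    c=max(cs,key=cv2.contourArea); r=cv2.minAreaRect(c);print(n,cv2.contourArea(c),[onz(C,p,.02)[:2].round(3) for p in cv2.boxPoints(r)])
E
```

```text
time_s: 9.38
tool_pos: [0.4179, -0.3877, 0.2061]
ee_rot: [0.995, 0.018, 0.094, -0.022]
contact_force: [0.0, -0.2, -0.7]
gripper_width: 0.0854
grasp_force: 0.0
[-0.85951509  0.34017998  1.84179225  0.22362139  0.88433569  0.53946132] [-3.08391797 -0.05589243 -0.29120854]
scene 403.5 [array([ 0.409, -0.409]), array([ 0.404, -0.37 ]), array([ 0.549, -0.37 ]), array([ 0.552, -0.407])]
side 1.0 [array([ 0.464, -0.387]), array([ 0.471, -0.417]), array([ 0.465, -0.418]), array([ 0.458, -0.388])]
```

The broken shaker lies in the tray: x spans 0.41–0.55 and y is about -0.389, inside the walls. Next is the sound shaker in hole1.

```bash
python3 - <<'E'
from h import *
s=arm.sense();R=Ro.from_quat(s["ee_rot"]);T=Ro.from_quat([1,0,0,0])
print(np.degrees((R.inv()*T).as_rotvec())/120, T.inv().apply(np.array([.47,-.025,.30])-s["tool_pos"])/.25)
E
```

```text
[-0.02423041 -0.08866485  0.01650385] [ 0.22110822 -1.4402137  -0.39100269]
```

```bash
python3 -m crank '[{"x":0,"y":0,"z":-0.13,"wx":-0.012,"wy":-0.044,"wz":0.008,"jaw":0},{"x":0,"y":0,"z":-0.13,"wx":-0.012,"wy":-0.044,"wz":0.008,"jaw":0},{"x":0,"y":0,"z":-0.13,"wx":0,"wy":0,"wz":0,"jaw":0},{"x":0.04,"y":-0.2,"z":0,"wx":0,"wy":0,"wz":0,"jaw":0},{"x":0.04,"y":-0.2,"z":0,"wx":0,"wy":0,"wz":0,"jaw":0},{"x":0.04,"y":-0.2,"z":0,"wx":0,"wy":0,"wz":0,"jaw":0},{"x":0.04,"y":-0.2,"z":0,"wx":0,"wy":0,"wz":0,"jaw":0},{"x":0.04,"y":-0.2,"z":0,"wx":0,"wy":0,"wz":0,"jaw":0}]' 30
python3 -m crank '[{"x":0.04,"y":-0.2,"z":0,"wx":0,"wy":0,"wz":0,"jaw":0},{"x":0,"y":-0.2,"z":0,"wx":0,"wy":0,"wz":0,"jaw":0},{"x":0,"y":0,"z":0,"wx":0,"wy":0,"wz":0,"jaw":0}]' 30
python3 - <<'E'
from h import *
s=arm.sense();R=Ro.from_quat(s["ee_rot"]);T=Ro.from_quat([1,0,0,0]);print(s["qpos"])
C=cam("wrist");im=read_camera("wrist");cv2.imwrite("pics/w7.png",im[:,:,::-1])
p=proj(C,[(.521,-.025,.1865),(.5017,-.0255,.2058)]);print(p)
hsv=cv2.cvtColor(im,cv2.COLOR_RGB2HSV);m=cv2.inRange(hsv,(4,130,70),(14,255,255))
for c in cv2.findContours(m,cv2.RETR_EXTERNAL,cv2.CHAIN_APPROX_NONE)[0]:
    if cv2.contourArea(c)>600: print(cv2.contourArea(c),cv2.boundingRect(c),cv2.minAreaRect(c))
print(np.degrees((R.inv()*T).as_rotvec())/120, R.inv().apply(np.array([.521,-.0255,.166])-s["tool_pos"])/.25)
E
```

```text
time_s: 10.48
tool_pos: [0.4541, -0.1365, 0.2972]
ee_rot: [1.0, -0.001, -0.001, -0.001]
contact_force: [-0.1, 0.0, 0.9]
gripper_width: 0.0852
grasp_force: 0.0
time_s: 10.85
tool_pos: [0.4639, -0.0358, 0.2972]
ee_rot: [1.0, 0.002, -0.002, -0.001]
contact_force: [0.2, 0.0, -0.1]
gripper_width: 0.0851
grasp_force: 0.0
[-0.1040026   0.104778    1.90004089  0.00240949  1.14042939  1.46237991]
[[301.35174324 127.11713274]
 [301.09054527 155.94207638]]
1269.5 (563, 107, 38, 90) ((583.3657836914062, 151.64785766601562), (36.36654281616211, 88.9514389038086), 3.5763344764709473)
3584.0 (139, 65, 71, 110) ((176.2142333984375, 117.7080078125), (61.08348083496094, 109.10963439941406), 10.922805786132812)
3873.0 (254, 64, 96, 111) ((287.8950500488281, 128.10025024414062), (112.42082977294922, 89.2386703491211), 68.70264434814453)
[-0.00122381  0.00162485  0.00162556] [ 0.23018814 -0.03906598  0.52407589]
```

```bash
python3 - <<'E'
import cv2,numpy as np
hsv=cv2.cvtColor(cv2.imread("pics/w7.png"),cv2.COLOR_BGR2HSV);m=cv2.inRange(hsv,(4,130,70),(14,255,255))
for r in range(64,178,8):
    c=np.where(m[r,240:360])[0]+240; print(r,(c.min(),c.max(),len(c)) if len(c) else 0)
E
```

```text
64 (np.int64(300), np.int64(305), 5)
72 (np.int64(290), np.int64(310), 19)
80 (np.int64(295), np.int64(320), 18)
88 (np.int64(286), np.int64(317), 27)
96 (np.int64(278), np.int64(333), 38)
104 (np.int64(244), np.int64(354), 47)
112 (np.int64(274), np.int64(326), 40)
120 (np.int64(274), np.int64(325), 44)
128 (np.int64(275), np.int64(326), 48)
136 (np.int64(273), np.int64(350), 51)
144 (np.int64(271), np.int64(327), 49)
152 (np.int64(271), np.int64(327), 25)
160 (np.int64(256), np.int64(346), 36)
168 (np.int64(277), np.int64(321), 7)
176 0
```

The head centre measures at column 300, where 301 was predicted. I'll descend and grip.

```bash
python3 -m crank '[{"x":0.08,"y":-0.02,"z":0.06,"wx":0,"wy":0,"wz":0,"jaw":0},{"x":0.08,"y":-0.02,"z":0.09,"wx":0,"wy":0,"wz":0,"jaw":0},{"x":0.07,"y":0,"z":0.09,"wx":0,"wy":0,"wz":0,"jaw":0},{"x":0,"y":0,"z":0.09,"wx":0,"wy":0,"wz":0,"jaw":0},{"x":0,"y":0,"z":0.09,"wx":0,"wy":0,"wz":0,"jaw":0},{"x":0,"y":0,"z":0.064,"wx":0,"wy":0,"wz":0,"jaw":0},{"x":0,"y":0,"z":0.04,"wx":0,"wy":0,"wz":0,"jaw":0},{"x":0,"y":0,"z":0,"wx":0,"wy":0,"wz":0,"jaw":0}]'
python3 -m crank '[{"x":0,"y":0,"z":0,"wx":0,"wy":0,"wz":0,"jaw":0.3},{"x":0,"y":0,"z":0,"wx":0,"wy":0,"wz":0,"jaw":0.5},{"x":0,"y":0,"z":0,"wx":0,"wy":0,"wz":0,"jaw":0.8},{"x":0,"y":0,"z":0,"wx":0,"wy":0,"wz":0,"jaw":0.8},{"x":0,"y":0,"z":0,"wx":0,"wy":0,"wz":0,"jaw":0.8},{"x":0,"y":0,"z":0,"wx":0,"wy":0,"wz":0,"jaw":0.8}]' 45
```

```text
time_s: 11.9
tool_pos: [0.5228, -0.0288, 0.1675]
ee_rot: [1.0, -0.001, -0.001, -0.0]
contact_force: [0.0, -0.9, 0.0]
gripper_width: 0.0854
grasp_force: 0.0
time_s: 12.65
tool_pos: [0.5236, -0.0277, 0.1688]
ee_rot: [1.0, -0.0, 0.001, -0.0]
contact_force: [-1.2, 5.7, 6.4]
gripper_width: 0.0409
grasp_force: 44.4
```

Gripped at 41 mm. I'll draw out along the axis, then rise.

```bash
python3 -m crank '[{"x":-0.03,"y":0,"z":-0.032,"wx":0,"wy":0,"wz":0,"jaw":0.8},{"x":-0.04,"y":0,"z":-0.042,"wx":0,"wy":0,"wz":0,"jaw":0.8},{"x":-0.05,"y":0,"z":-0.052,"wx":0,"wy":0,"wz":0,"jaw":0.8},{"x":-0.05,"y":0,"z":-0.052,"wx":0,"wy":0,"wz":0,"jaw":0.8},{"x":-0.05,"y":0,"z":-0.052,"wx":0,"wy":0,"wz":0,"jaw":0.8},{"x":0,"y":0,"z":-0.1,"wx":0,"wy":0,"wz":0,"jaw":0.8},{"x":0,"y":0,"z":-0.14,"wx":0,"wy":0,"wz":0,"jaw":0.8},{"x":0,"y":0,"z":-0.14,"wx":0,"wy":0,"wz":0,"jaw":0.8}]' 45
python3 -m crank '[{"x":0,"y":0,"z":0,"wx":0,"wy":0.08,"wz":0,"jaw":0.8},{"x":0,"y":0,"z":0,"wx":0,"wy":0.08,"wz":0,"jaw":0.8},{"x":0,"y":0,"z":0,"wx":0,"wy":0.08,"wz":0,"jaw":0.8},{"x":0,"y":0,"z":0,"wx":0,"wy":0.08,"wz":0,"jaw":0.8},{"x":0,"y":0,"z":0,"wx":0,"wy":0.05,"wz":0,"jaw":0.8},{"x":0,"y":0,"z":0,"wx":0,"wy":0,"wz":0,"jaw":0.8},{"x":0,"y":0,"z":0,"wx":0,"wy":0,"wz":0,"jaw":0.8}]' 45
python3 -c "
from h import *
s=arm.sense();print(s['qpos'],Ro.from_quat(s['ee_rot']).as_matrix().round(3))"
```

```text
time_s: 13.65
tool_pos: [0.4668, -0.0285, 0.322]
ee_rot: [1.0, -0.0, -0.0, 0.0]
contact_force: [0.3, 0.1, -0.8]
gripper_width: 0.0412
grasp_force: 44.9
time_s: 14.52
tool_pos: [0.4686, -0.0284, 0.3215]
ee_rot: [0.926, -0.0, 0.378, 0.0]
contact_force: [1.4, 0.1, -0.5]
gripper_width: 0.0407
grasp_force: 45.1
[-0.15512146 -0.18783173  2.33436109  0.45026889  0.25058354  1.02167527] [[ 0.715 -0.     0.699]
 [-0.    -1.    -0.   ]
 [ 0.699  0.    -0.715]]
```

```bash
python3 - <<'E'
from h import *
a=read_camera("scene");b=read_camera("side")
f=lambda m:cv2.resize(m[:,:,::-1],None,fx=2.5,fy=2.5,interpolation=cv2.INTER_CUBIC)
cv2.imwrite("pics/c8.png",np.vstack([f(a[90:210,110:430]),f(b[90:210,180:500])]))
cv2.imwrite("pics/scene8.png",a[:,:,::-1])
E
```

```text
(no output)
```

View pics/c8.png

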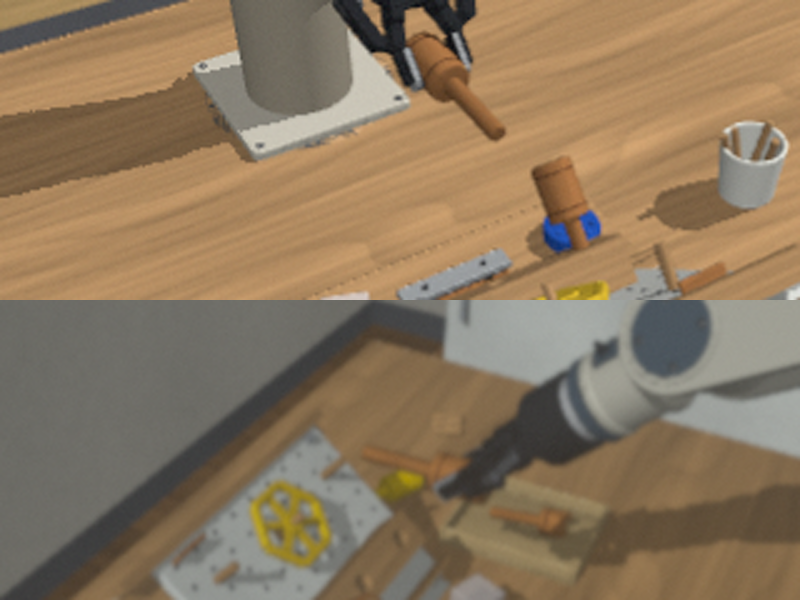

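The shaker is held about level with its handle away from the robot, end at (500,133) in the top crop. The broken one lies in the tray at (530,518) in the lower crop, and the other sound shaker is still in hole2. I'll check the level numerically and hand in if it's good.

```bash
python3 - <<'E'
from h import *
S,T=cam("scene"),cam("side")
f=lambda p:(p[0]/2.5+110,p[1]/2.5+90); g=lambda p:(p[0]/2.5+180,p[1]/2.5+90)
e,r1=tri(ray(S,f((500,133))),ray(T,g((368,155)))); n,r2=tri(ray(S,f((458,85))),ray(T,g((432,164))))
s=arm.sense();h=np.array(s["tool_pos"])-.021*Ro.from_quat(s["ee_rot"]).as_matrix()[:,2]
d=e-h; print(e,n,h,r1,r2,np.linalg.norm(d),"pitch",np.degrees(np.arcsin(d[2]/np.linalg.norm(d))),"yaw",np.degrees(np.arctan2(d[1],d[0])))
p=np.degrees(np.arcsin(d[2]/np.linalg.norm(d)))
if abs(p)<10 and abs(np.linalg.norm(d)-.11)<.015 and h[0]<.465 and e[0]>.48: print(arm.hand_in())
E
```

```text
[ 0.55968983 -0.02145014  0.32398471] [ 0.48969143 -0.02575777  0.33339263] [ 0.45447734 -0.02835031  0.33658572] 0.004365885795482087 0.007815606396709337 0.10618882880647271 pitch -6.815128685197237 yaw 3.752265011131459
the job is handed in; nothing more can be done
None
```

The job is handed in, with no verdict returned: the broken shaker lies released in the mending tray, and the sound shaker from hole1 is held about 7° off level with its handle pointing away and its head about 0.34 m up; the other sound shaker still stands in hole2, and the arm reported no contact with the toys (their positions weren't re-measured).

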